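# Refit the pressure plate of a bioreactor pump

### The job

Pick up the metal pressure plate by its black fin and slide its two ears down into the matching slots of the pump head, wide ear in the wide slot, pressing it past the spring clips until it sits fully home and flat; then let go. Push gently, with no more than about 25 N, do not force or hammer it, and leave the bottle, the jar and the screwdriver alone.

Things in the scene. Friction and masses are not known exactly. Their poses are not given: they have to be found in the camera images.
- plate: Loose aluminium plate, 0.11 to 0.21 kg, lying flat on the bench. Origin: centre of its underside; z up. Body 70 (x) by 80 (y) by 6 mm thick. Two 6 mm thick ears stand out of its y sides, level with it: a wide one on +y (26 mm wide in x), a narrow one on -y (16 mm wide); ear tips at y = +56 and -56 mm. A grip fin stands on top.
- fin_top (a point): Centre of the top of the plate's black plastic grip fin, 64 mm above the plate's underside. The fin is upright, 12 mm thick in plate x, 34 mm long in y, centred on the plate; its foot (30 by 44 mm) ends 10 mm above the plate's underside.
- wide_ear (a point): Centre of the plate's wide ear (plate frame 0, +47, +3 mm).
- pump: Pump head lying on its back, fixed to the bench: grey housing 140 (x) by 180 (y) by 40 mm high; origin at the centre of its underside, z up. In it stands an aluminium bed (66 by 140 mm) of unknown height; two rubber pads on it (1 mm give at about 25 N) are the plate's seat. Two cheeks stand on it at y = 42 to 68 and -42 to -68 mm, 36 mm higher than the seat, each with an upright slot for an ear.
- wide_slot (a point): Mouth of the wide slot, in the +y cheek, at the cheek's top with the bed at mid height (pump frame 0, +52, +91 mm): 28 mm wide in x, open upward and towards the middle, mouth chamfered 2.5 mm per side over its top 3.5 mm. At its outer end is a sprung steel clip that the ear's tip pushes outward.
- narrow_slot (a point): The same for the narrow slot, in the -y cheek (pump frame 0, -52, +91 mm): 18 mm wide in x. The ears meet the clips about 29 mm above the seat; sliding past takes up to about 14 N downward in all; the clips snap over the ears' tops when the plate is fully down.
- seat (a point): Where the centre of the plate's underside belongs when home, if the bed is at mid height (pump frame 0, 0, +55 mm); axes as the pump's. The bed, with its seat, cheeks and clips, may be set up to 12 mm higher or lower: feel for it. The plate has 1 mm of play to each side in x and 2 mm in y. Over 34 N between plate and pump damages it.
- media_bottle: Bystander: glass bottle with a cap, 64 mm across, 120 mm high; origin at the centre of its underside.
- sample_jar: Bystander: glass jar with a cap, 56 mm across, 60 mm high; origin at the centre of its underside.
- screwdriver: Bystander: screwdriver lying on the bench, about along x.
- clip_wide (a joint): Outward travel of the wide slot's spring clip: 0 when free, about 2 mm while the ear slides past, back to about 0 to 1 mm when it has snapped over the seated ear.
- clip_narrow (a joint): The same for the narrow slot's clip.

How it is judged:
On the way, in this order (a step that is already met when the one before it is completed fails the run):
1. the plate is lifted clear of the bench (height (world z) of plate above 0.05 m), for 0.2 s.
2. both ears have entered their own slots (z of plate in the frame of seat below 0.021 m and horizontal distance between plate and seat below 0.005 m and y of wide_ear in the frame of seat above 0.03 m and angle between the y axis of plate and the y axis of pump, either way round below 0.08 rad), for 0.1 s.
At the end, for the whole second after the job is handed in: The plate lies in the pump head with each ear in its own slot and both clips snapped over the ears (each back to under 1.2 mm, which means the plate is within about 2 mm of the seat), flat within 2 degrees, within 4.5 mm of centre, at rest and released (z of plate in the frame of seat below 0.014 m and value of joint each of clip_wide, clip_narrow below 0.0012 m and horizontal distance between plate and seat below 0.0045 m and y of wide_ear in the frame of seat above 0.03 m and angle between the z axis of plate and the z axis of pump, either way round below 0.035 rad and linear speed of plate below 0.01 m/s and contact force between the fingers and plate below 0.1 N); the robot touches nothing.
It fails at once if plate and pump press on each other with more than 34 N (contact force between plate and pump above 34 N).
It fails at once if the bottle is shifted over 30 mm or tipped (distance of media_bottle from where it was at the start of the episode above 0.03 m or angle between media_bottle's own z axis and vertical above 0.4 rad).
It fails at once if the jar is shifted over 30 mm or tipped (distance of sample_jar from where it was at the start of the episode above 0.03 m or angle between sample_jar's own z axis and vertical above 0.4 rad).
It fails at once if the screwdriver is shifted over 30 mm (distance of screwdriver from where it was at the start of the episode above 0.03 m).
It also fails if it takes over 48 s, if anything falls off the work surface, if the arm or the gripper's body presses on something with over 40 N, if the wrist force passes 120 N, or if a joint passes its speed limit or range.

### The arm

A 6-joint arm with a two-finger parallel gripper is mounted at the origin on the work surface. World frame = base frame: x ahead of the robot, y to its left, z up, the work surface at z = 0. Lengths are in m, angles in rad, forces in N, time in s.
With the tool pointing down it reaches from about 0.25 to 0.775 m from the base axis. Payload 4 kg.
Tool frame: the origin (TCP) lies at the very end of the fingers, on their centre line; the grasp point (between the pads) lies hold_point_z behind it (hold_point_z is the distance from the TCP to the grasp point, in m); z points along the fingers, y is the direction in which the jaws open and shut (so a half turn about z gives the same grasp; the last joint's range is limited). The gripper opens to 94 mm and grips with 3 to 60 N. Pads are 16 mm wide; open, the fingers measure 119 mm over their backs; the gripper's body (75 mm by 177 mm) begins 78 mm behind the grasp point.
Start: joints at [-1.431, 0.087, 1.371, -0, 1.684, -0.103], TCP at [0.132, -0.534, 0.171] pointing down, gripper open.
Joint ranges: [-3.1, 3.1], [-0.76, 2.03], [0.27, 2.55], [-1.08, 4.22], [0.17, 2.65], [-2.57, 2.57]. Speed limits (rad/s): [2.79, 2.79, 3.14, 3.14, 3.14, 3.14].

### API

Orientations are given as [roll, pitch, yaw] about the fixed x, y, z axes, in that order (R = Rz(yaw) Ry(pitch) Rx(roll)).
In Python, from bench import * gives the robot as it stands.
- The arm moves only by the tool step_arm, never from a script. Its argument "increments" is text: rows parted by semicolons, each of 6 numbers parted by spaces: the shift along the tool's x, y, z in cm, then the turn, a rotation vector about the tool's x, y, z in rad. A call has 1 to 5 rows; each row shifts and turns the commanded pose from where the row before left it, along the tool's axes as they then stand; what a row does not reach is not made up. A row lasts 1/10 s, in which the tool goes at most 50 mm and 8.59 degrees, less where a joint would pass 70% of its speed; a pose out of reach is approached as far as the arm can. A call is refused whole if a number of a shift passes 5 or a number of a turn 0.15, either way. A call with a gripper value outside its range is refused whole. "claw" is the gripper's target within -1 to 1 (shut at 1, half-way at 0, fully open at -1), set as the call begins (left out, the last holds). The fingers move at their own pace and stop on an object; the grip force is fixed at half the most. Time passes only in rows, so rows that do not move let the fingers close. It gives the time, the measured TCP pose, the force and the opening at its end, in the units of the state.
- get_obs(): the state, without advancing time (a new reading comes with each control period).
- snapshot(name): name is "scene" or "top"; returns the picture (420x560x3 uint8, red, green, blue); there is no depth.
- calibration(name): a dict with "camera_matrix" (3x3 intrinsics, pixels), "k1" (the pictures are not rectified: a ray, as slopes to the right and down, at radius r is drawn at 1 + k1 r^2 times it, then the intrinsics apply), "eye" and "orientation" of the camera in the world. Camera axes: x right, y up, looking along -z (the intrinsics and any distortion apply to the point x, -y, -z); pixel columns grow to the right and rows downward; lengths in m; the calibration is good to about 2 mm. A picture is of the moment at which its call begins. calibration takes no time and is no camera call.
- close_job(): hands the job in, once; it reports no verdict.
The state is a dict: "time": time; "joint_positions": joint angles; "qvel": joint speeds; "joint_torque": joint torques, N m; "tool_pos": TCP position; "ee_rot": TCP orientation; "wrist_force": force on the tool from outside, world axes, zero at the start; "wrist_torque": the same for the moment, N m; "width": finger opening in m.
Only numpy, scipy, OpenCV 4.12 (cv2) and the standard library are available. Lean on these libraries where they do the work, as an engineer would, in place of code of your own. Each camera call takes 0.05 s, during which the arm holds its last target. There are 200 camera calls.

## Working session

There is one attempt and no reset: what is moved stays moved. The work goes in short steps, Python scripts to look and compute and a tool call to move; the robot and the scene stay as the last step left them, time stands still between calls to the robot, and variables do not carry over. Pictures are saved under pics/ and viewed, about 8 in all and at most 12, crops included, and the job is handed in when it is done.

Besides the shell and the picture viewer there is one more tool, called by a JSON object that holds its "api" and its "payload", one argument or row to a line. step_arm: Moves the arm, as the interface text tells. Its arguments: {"type":"object","properties":{"increments":{"type":"string"},"claw":{"type":"number"}},"required":["increments"]}

```bash
mkdir -p pics; ls; python3 - <<'E'
from bench import *
import cv2
for n in("top","scene"):
    p=snapshot(n); cv2.imwrite(f"pics/{n}0.png",p[:,:,::-1]); print(n,calibration(n))
print(get_obs())
E
```

```text
pics
top {'camera_matrix': array([[514.52748543,   0.        , 276.16405772],
       [  0.        , 514.52748543, 221.95624698],
       [  0.        ,   0.        ,   1.        ]]), 'k1': -0.0857305465098018, 'eye': array([ 0.47302943, -0.08924709,  1.2656081 ]), 'orientation': array([ 0.11672573, -0.0131259 , -1.56308361])}
scene {'camera_matrix': array([[436.82527777,   0.        , 282.65661837],
       [  0.        , 436.82527777, 200.73144325],
       [  0.        ,   0.        ,   1.        ]]), 'k1': -0.11551597800912768, 'eye': array([ 1.07900992, -0.54320456,  0.85279287]), 'orientation': array([ 0.71820745, -0.01331112,  0.78373744])}
{'time': 0.1, 'joint_positions': array([-1.43110275e+00,  8.78576534e-02,  1.37208312e+00, -4.34599564e-05,
        1.68360545e+00, -1.03094465e-01]), 'qvel': array([ 0.00129344, -0.00194454, -0.00469454, -0.00044124,  0.00091615,
        0.00055465]), 'joint_torque': array([ 1.51315322e-03, -3.41252732e+01, -3.03303838e+01,  7.18166004e-02,
        3.04113398e-02, -9.42800602e-05]), 'tool_pos': array([ 0.13212915, -0.53331536,  0.17014425]), 'ee_rot': array([-3.13964501e+00, -1.58081779e-04,  2.42783039e-01]), 'wrist_force': array([-0.09914976,  0.1101073 , -0.30647655]), 'wrist_torque': array([-0.02163496,  0.01693609, -0.02531713]), 'width': 0.09365334680475981}
```

View pics/top0.png

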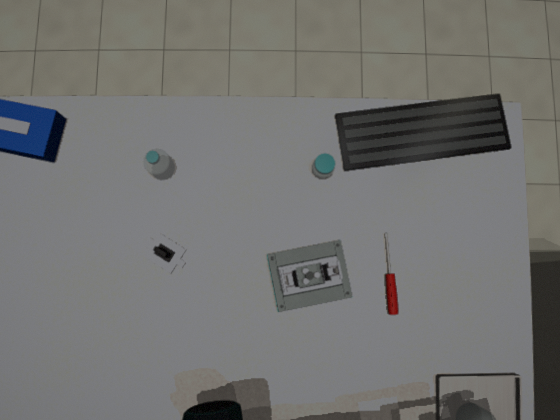

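View pics/scene0.png

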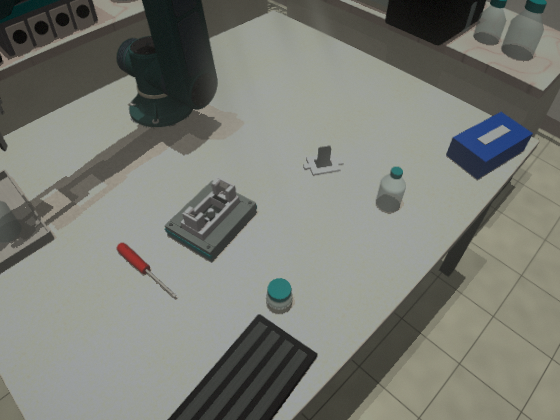

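Top view: plate with black fin near (165,252), pump near (310,275), bottle (158,163), jar (323,166), screwdriver (390,280). Scene view: plate (324,160), pump (211,215). Next, enlarged crops in one picture.

```bash
cat > h.py <<'E'
import numpy as np, cv2
from scipy.spatial.transform import Rotation as R
from bench import *
def cam(n):
    c=calibration(n); return c['camera_matrix'],c['k1'],np.array(c['eye']),R.from_euler('xyz',c['orientation']).as_matrix()
def ray(n,px):
    K,k,e,M=cam(n); d=(np.array(px,float)-K[:2,2])/K[0,0]; s=d.copy()
    for _ in range(20): s=d/(1+k*(s@s))
    return e, M@np.array([s[0],-s[1],-1.])
def onz(n,px,z):
    e,d=ray(n,px); return e+d*(z-e[2])/d[2]
def proj(n,P):
    K,k,e,M=cam(n); p=M.T@(np.array(P)-e); s=np.array([p[0],-p[1]])/-p[2]
    return K[0,0]*s*(1+k*(s@s))+K[:2,2]
def two(p1,p2):
    a,u=ray('top',p1); b,v=ray('scene',p2); u/=np.linalg.norm(u); v/=np.linalg.norm(v)
    t=np.linalg.lstsq(np.c_[u,-v],b-a,rcond=None)[0]; P,Q=a+u*t[0],b+v*t[1]
    return (P+Q)/2, np.linalg.norm(P-Q)
E
cat > crop.py <<'E'
import sys,cv2,numpy as np
# name tiles: file x0 y0 w h
def tile(f,x,y,w=80,h=60,S=5):
    im=cv2.imread(f)[y:y+h,x:x+w]; im=cv2.resize(im,None,fx=S,fy=S,interpolation=cv2.INTER_CUBIC)
    for i in range(0,w,10): cv2.putText(im,str(x+i),(i*S,8),0,.3,(0,0,255)); cv2.line(im,(i*S,9),(i*S,13),(0,0,255))
    for i in range(10,h,10): cv2.putText(im,str(y+i),(0,i*S+3),0,.3,(0,0,255)); cv2.line(im,(20,i*S),(24,i*S),(0,0,255))
    return im
E
python3 - <<'E'
from crop import *
t,s='pics/top0.png','pics/scene0.png'
o=np.vstack([np.hstack([tile(t,130,222),tile(t,265,235,100,75,4)]),np.hstack([tile(s,285,130),tile(s,160,175,100,75,4)])])
cv2.imwrite('pics/c1.png',np.clip(o*1.5,0,255).astype('uint8'))
E
```

```text
(no output)
```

View pics/c1.png

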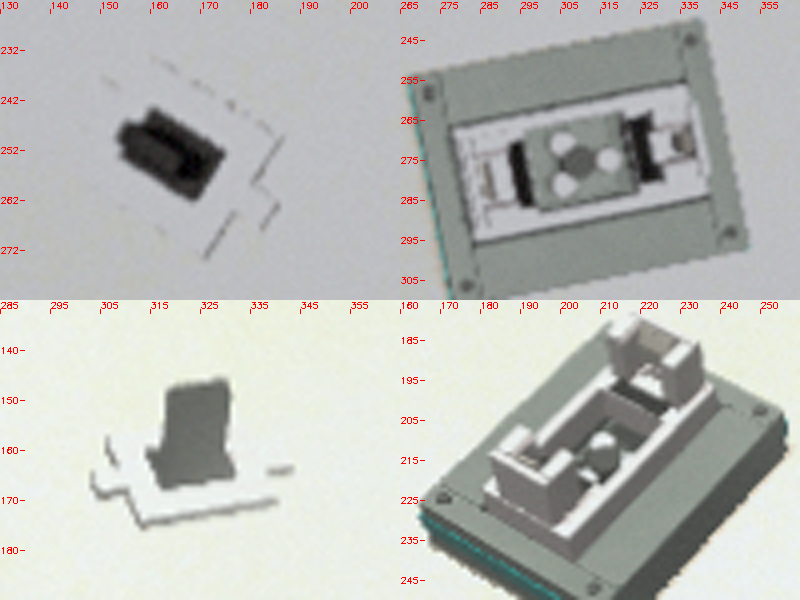

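Plate fin top and one ear (at top px 180,261, looks narrow) are visible; pump cheeks at top px (287,275), (335,270). Contrast is low, so I stretch it to tell the ears and slots apart.

```bash
python3 - <<'E'
from crop import *
ims={n:np.mean([cv2.imread(f'pics/{n}0.png').astype(float)],0) for n in('top','scene')}
def st(n,x,y,w,h,lo,hi,o):
    f=f'/tmp/{o}.png'; a=ims[n].copy(); 
    r=a[y:y+h,x:x+w].mean(2); l,u=np.percentile(r,[lo,hi]); 
    cv2.imwrite(f,np.clip((a-l)/(u-l)*255,0,255)); return f
A=tile(st('top',130,222,80,60,12,99.5,'a'),130,222)
B=tile(st('scene',285,130,80,60,25,99.5,'b'),285,130)
C=tile(st('top',275,250,80,60,1,99.8,'c'),272,246)
D=tile(st('scene',170,170,80,60,1,99.8,'d'),175,175)
cv2.imwrite('pics/c2.png',np.vstack([np.hstack([A,C]),np.hstack([B,D])]))
E
```

```text
[ WARN:0@0.102] global loadsave.cpp:1063 imwrite_ Unsupported depth image for selected encoder is fallbacked to CV_8U.
```

View pics/c2.png

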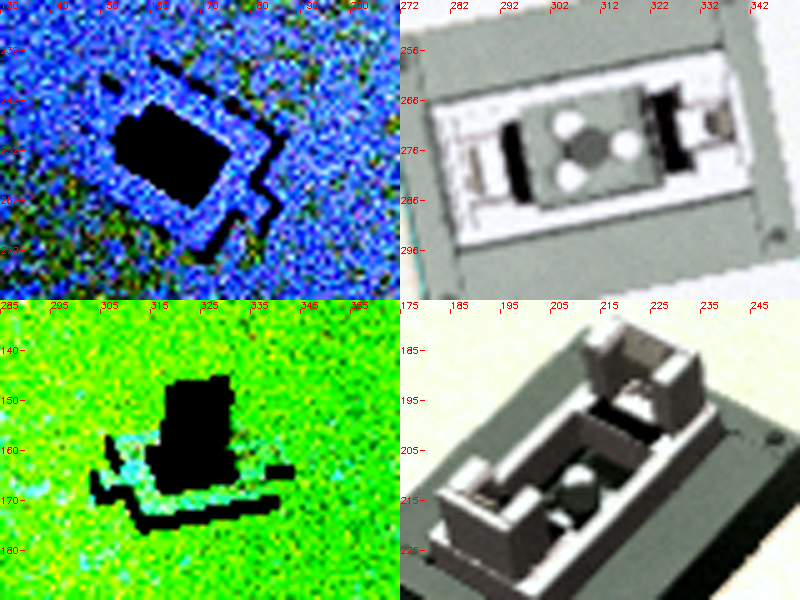

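Wide slot is the +y (left, px 287,278) cheek, narrow at right (333,271). The plate's lower-right ear (px 181,263) has shoulders ~28 mm and width ~16 mm, so it is the narrow one; I'll check it numerically.

```bash
python3 - <<'E'
from h import *
t=cv2.imread('pics/top0.png'); s=cv2.imread('pics/scene0.png')
for p in [(300,250),(310,300),(272,270),(220,300),(310,258),(160,250),(165,255)]: print(p,t[p[1],p[0]])
ti=t.astype(int)
m=((ti[:,:,1]-ti[:,:,0]>3)).astype('uint8')*255; m[:230]=0;m[315:]=0;m[:,:255]=0;m[:,365:]=0
m=cv2.morphologyEx(m,cv2.MORPH_CLOSE,np.ones((5,5)))
c=max(cv2.findContours(m,0,2)[0],key=cv2.contourArea); r=cv2.minAreaRect(c); b=cv2.boxPoints(r)
q=cv2.approxPolyDP(c,6,True)[:,0]
print('housing',r,q.tolist())
for p in q: print(onz('top',p,.04).round(4))
W=[onz('top',p,.04)[:2] for p in c[:,0]]; r=cv2.minAreaRect(np.array(W,np.float32)); print('world rect',r)
# fin
for n,im,(x0,y0,x1,y1) in(('top',t,(140,235,190,275)),('scene',s,(305,140,345,175))):
    g=im[y0:y1,x0:x1].max(2); 
    th=90 if n=='top' else 125
    k=(g<th).astype('uint8'); nn,l,st,ce=cv2.connectedComponentsWithStats(k); i=1+st[1:,4].argmax()
    c=max(cv2.findContours((l==i).astype('uint8'),0,2)[0],key=cv2.contourArea)+[x0,y0]
    print(n,st[i],np.percentile(g,[1,20,50]),cv2.approxPolyDP(c,1.2,True)[:,0].tolist())
    print('\n'.join(''.join('%4d'%v for v in row) for row in im[y0+5:y1-5,x0+8:x1-8].max(2)) if n=='top' else '')
P=[(186,249),(180,259),(185,263),(182,268),(176,265),(171,273),(160,234),(150,238),(154,241)]
for p in P: print(p,onz('top',p,.004).round(4))
E
```

```text
(300, 250) [93 95 91]
(310, 300) [94 97 94]
(272, 270) [93 97 93]
(220, 300) [130 127 125]
(310, 258) [91 95 91]
(160, 250) [30 28 30]
(165, 255) [22 20 22]
housing ((301.77362060546875, 277.9953918457031), (61.70732498168945, 90.06920623779297), 78.90628051757812) [[341, 244], [265, 254], [272, 291], [260, 299], [265, 310], [267, 298], [276, 311], [351, 296]]
[ 0.5652 -0.2599  0.04  ]
[ 0.5398 -0.0782  0.04  ]
[ 0.4524 -0.0956  0.04  ]
[ 0.4334 -0.0675  0.04  ]
[ 0.4077 -0.0795  0.04  ]
[ 0.4359 -0.084   0.04  ]
[ 0.4056 -0.1055  0.04  ]
[ 0.4417 -0.2831  0.04  ]
world rect ((0.4840955436229706, -0.16677899658679962), (0.14576293528079987, 0.21489809453487396), 11.559142112731934)
top [ 13   9  22  18 235] [ 10.99 125.   129.  ] [[155, 246], [153, 249], [154, 253], [169, 261], [174, 252], [161, 244]]
 130 131 129 129 128 126 128 130 130 131 130 130 129 131 130 130 131 131 130 130 129 129 126 123 117 129 128 129 132 129 127 127 128 130
 129 130 131 130 130 129 131 131 129 130 129 131 132 130 130 132 130 130 131 131 131 131 132 130 123 128 128 127 127 128 128 125 126 127
 130 130 129 
[... 3562 characters left out ...]
127 127 127 128 126 128 128 127 128 128 124 117 126 130 130 130 131 131 130 131 131 130 114  92 122 128 130 127 127 127 128
 127 127 126 127 126 128 126 125 126 128 128 127 128 127 123 125 128 128 131 129 132 130 130 131 128 104 115 127 129 130 131 127 128 126
scene [  9   6  18  22 288] [ 70.   99.8 160. ] [[330, 146], [318, 148], [317, 159], [314, 160], [317, 167], [331, 165], [329, 160]]

(186, 249) [0.5522 0.1162 0.004 ]
(180, 259) [0.5275 0.1303 0.004 ]
(185, 263) [0.5179 0.1178 0.004 ]
(182, 268) [0.5056 0.1248 0.004 ]
(176, 265) [0.5127 0.1397 0.004 ]
(171, 273) [0.4931 0.1515 0.004 ]
(160, 234) [0.5885 0.1816 0.004 ]
(150, 238) [0.5784 0.206  0.004 ]
(154, 241) [0.5711 0.1959 0.004 ]
```

```bash
python3 - <<'E'
from h import *
t=cv2.imread('pics/top0.png').astype(float).max(2)
S=[]
for p in [(272,258),(337.5,245),(347.7,293),(281.7,306.2)]:
    x,y=map(int,np.round(p)); w=t[y-4:y+5,x-4:x+5]; k=np.clip(np.median(w)-4-w,0,None)
    k[0]*=1; Y,X=np.mgrid[y-4:y+5,x-4:x+5]; c=np.array([(k*X).sum(),(k*Y).sum()])/k.sum(); P=onz('top',c,.04); S.append(P[:2]); print(c.round(2),P.round(4),k.sum())
S=np.array(S); print('sides',[np.linalg.norm(S[i]-S[i-1]).round(4) for i in range(4)])
c=S.mean(0); d=(S[0]+S[3]-S[1]-S[2]); yaw=np.arctan2(-d[0],d[1]); e=(S[0]+S[1]-S[2]-S[3]); print('pump',c,'yaw',yaw,np.arctan2(e[1],e[0]))
for p in [(268.2,253.2),(340.5,239.5),(352,296.7),(278.7,310)]: print('corner',onz('top',p,.04).round(4))
P=onz('top',(159.7,252),.064); print('fin top',P,proj('scene',P)); print(two((159.7,252),(324.3,147.3)))
F=np.array([onz('top',p,.01)[:2] for p in [(169.2,262),(175,252.3),(160.5,243.5)]]); print('foot',F,np.linalg.norm(np.diff(F,axis=0),axis=1), 'ctr',(F[0]+F[2])/2)
d=F[2]-F[1]; print('plate y dir deg',np.degrees(np.arctan2(d[1],d[0])))
for k in [(0,0,.064)]:pass
E
```

```text
[272.18 257.99] [ 0.5305 -0.0954  0.04  ] 245.0
[336.84 244.85] [ 0.5631 -0.2499  0.04  ] 243.0
[346.76 292.86] [ 0.4491 -0.273   0.04  ] 266.0
[281.78 306.08] [ 0.4172 -0.119   0.04  ] 298.0
sides [np.float64(0.1157), np.float64(0.1579), np.float64(0.1163), np.float64(0.1573)]
pump [ 0.48994521 -0.18432016] yaw 0.20616773434519742 0.2029505268386982
corner [ 0.5418 -0.0858  0.04  ]
corner [ 0.576  -0.2587  0.04  ]
corner [ 0.4401 -0.2855  0.04  ]
corner [ 0.408  -0.1118  0.04  ]
fin top [0.54076678 0.16801407 0.064     ] [323.50505401 146.91903964]
(array([0.54153716, 0.16914099, 0.06221603]), np.float64(0.001966268209749229))
foot [[0.51966239 0.15551137]
 [0.54347715 0.14197534]
 [0.56465398 0.17827379]] [0.02739282 0.04202423] ctr [0.54215819 0.16689258]
plate y dir deg 59.74034852010946
```

Plate centre about (0.541, 0.168), y axis at about 60° (yaw −0.52). Pump at (0.490, −0.185), yaw 0.204; the screw pattern is a consistent 116×158 mm rectangle. Moving over the plate: total tool shift (56, −58) cm, split into rows.

{"api": "step_arm", "payload": {
  "increments": "3.3 -3.4 0 0 0 0; 3.3 -3.4 0 0 0 0; 3.3 -3.4 0 0 0 0; 3.3 -3.4 0 0 0 0; 3.3 -3.4 0 0 0 0",
  "claw": -1
}}

```text
time: 0.6
tool_pos: [0.2519, -0.3273, 0.1707]
ee_rot: [-3.141, -0.0, 0.242]
wrist_force: [1.0, -0.5, 0.6]
width: 0.094
```

{"api": "step_arm", "payload": {
  "increments": "3.3 -3.4 0 0 0 0; 3.3 -3.4 0 0 0 0; 3.3 -3.4 0 0 0 0; 3.3 -3.4 0 0 0 0; 3.3 -3.4 0 0 0 0"
}}

```text
time: 1.1
tool_pos: [0.3711, -0.1226, 0.1709]
ee_rot: [3.141, -0.0, 0.243]
wrist_force: [1.7, 0.3, -0.9]
width: 0.0941
```

{"api": "step_arm", "payload": {
  "increments": "3.3 -3.4 0 0 0 0; 3.3 -3.4 0 0 0 0; 3.3 -3.4 0 0 0 0; 3.3 -3.4 0 0 0 0; 3.3 -3.4 0 0 0 0"
}}

```text
time: 1.6
tool_pos: [0.4904, 0.0822, 0.1707]
ee_rot: [3.141, 0.001, 0.243]
wrist_force: [0.5, -0.7, 1.1]
width: 0.094
```

{"api": "step_arm", "payload": {
  "increments": "0 0 0 0 0 -0.13; 0 0 0 0 0 -0.13; 0 0 0 0 0 -0.13; 0 0 0 0 0 -0.13; 0 0 0 0 0 -0.13"
}}

```text
time: 2.1
tool_pos: [0.4897, 0.0803, 0.1704]
ee_rot: [-3.141, 0.001, 0.898]
wrist_force: [-0.3, 0.7, 0.2]
width: 0.094
```

```bash
cat > rel.py <<'E'
from h import *
import bench
def rel(x,y,z,yaw):
    o=get_obs(); M=R.from_euler('xyz',o['ee_rot']).as_matrix()
    d=M.T@(np.array([x,y,z])-o['tool_pos'])*100
    print('t',round(o['time'],2),'pos',o['tool_pos'].round(4),'rot',o['ee_rot'].round(4),'F',o['wrist_force'].round(2),'T',o['wrist_torque'].round(3),'w',round(o['width'],4))
    print('to go tool cm',d.round(2),'turn tool z',round(-(yaw-o['ee_rot'][2]),4))
E
python3 -c "
from rel import *
print([n for n in dir(bench) if n[0]!='_'], getattr(bench,'hold_point_z',None))
rel(.5412,.168,.17,1.047)"
```

```text
['IKError', 'calibration', 'close_job', 'get_obs', 'hold_point_z', 'snapshot'] 0.0188
t 2.1 pos [0.4897 0.0803 0.1704] rot [-3.1406e+00  1.0000e-03  8.9840e-01] F [-0.25  0.71  0.19] T [-0.058 -0.043  0.006] w 0.094
to go tool cm [10.07 -1.44  0.04] turn tool z -0.1486
```

{"api": "step_arm", "payload": {
  "increments": "3.36 -0.48 0 0 0 0; 3.36 -0.48 0 0 0 0; 3.35 -0.48 0 0 0 0; 0 0 2.5 0 0 -0.149; 0 0 2.5 0 0 0"
}}

```text
time: 2.6
tool_pos: [0.5426, 0.1687, 0.1205]
ee_rot: [3.141, -0.0, 1.046]
wrist_force: [-0.1, -0.5, -0.0]
width: 0.0939
```

{"api": "step_arm", "payload": {
  "increments": "0 0 3 0 0 0; 0 0 0.5 0 0 0; 0 0 0 0 0 0"
}}

```text
time: 2.9
tool_pos: [0.5409, 0.1674, 0.0847]
ee_rot: [-3.139, 0.002, 1.042]
wrist_force: [0.3, 0.7, 0.4]
width: 0.094
```

```bash
python3 - <<'E'
from rel import *
rel(.5412,.168,.025,1.047)
for n in("top","scene"): cv2.imwrite(f"pics/{n}1.png",snapshot(n)[:,:,::-1])
from crop import *
o=np.hstack([tile('pics/top1.png',130,212),tile('pics/scene1.png',285,115)])
cv2.imwrite('pics/c3.png',np.clip(o*1.5,0,255).astype('uint8'))
E
```

```text
t 2.9 pos [0.5409 0.1674 0.0847] rot [-3.1389e+00  2.4000e-03  1.0418e+00] F [0.25 0.67 0.37] T [-0.034 -0.069 -0.05 ] w 0.094
to go tool cm [0.08 0.01 5.97] turn tool z -0.0052
```

View pics/c3.png

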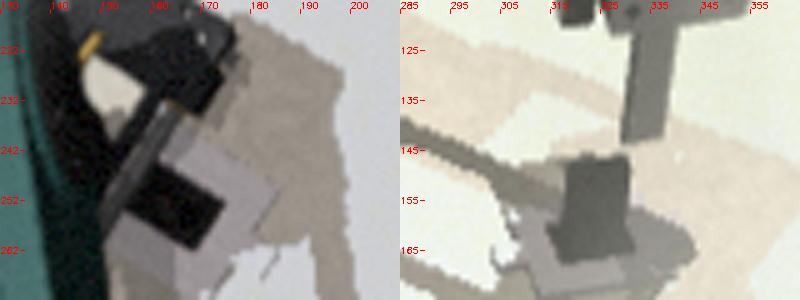

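The fin foot (px 163,253 top) lies between the open fingers and the plate's orientation agrees with the tool. Descend and close.

{"api": "step_arm", "payload": {
  "increments": "0.06 0 2.5 0 0 0; 0 0 2.5 0 0 0; 0 0 0.95 0 0 0; 0 0 0 0 0 0"
}}

```text
time: 3.4
tool_pos: [0.542, 0.168, 0.0264]
ee_rot: [-3.141, 0.001, 1.042]
wrist_force: [-0.8, -0.0, 0.7]
width: 0.0939
```

{"api": "step_arm", "payload": {
  "increments": "0 0 0 0 0 0; 0 0 0 0 0 0; 0 0 0 0 0 0; 0 0 0 0 0 0; 0 0 0 0 0 0",
  "claw": 1
}}

```text
time: 3.9
tool_pos: [0.5426, 0.1682, 0.0271]
ee_rot: [3.141, -0.0, 1.042]
wrist_force: [-0.0, 0.8, 0.3]
width: 0.0575
```

{"api": "step_arm", "payload": {
  "increments": "0 0 0 0 0 0; 0 0 0 0 0 0; 0 0 0 0 0 0"
}}

```text
time: 4.2
tool_pos: [0.5423, 0.1681, 0.0266]
ee_rot: [-3.142, 0.0, 1.042]
wrist_force: [-0.3, -0.1, 0.2]
width: 0.0334
```

{"api": "step_arm", "payload": {
  "increments": "0 0 0 0 0 0; 0 0 0 0 0 0; 0 0 0 0 0 0; 0 0 0 0 0 0; 0 0 0 0 0 0"
}}

```text
time: 4.7
tool_pos: [0.5424, 0.168, 0.0266]
ee_rot: [3.141, 0.0, 1.042]
wrist_force: [0.4, -0.2, -1.0]
width: 0.0111
```

{"api": "step_arm", "payload": {
  "increments": "0 0 0 0 0 0; 0 0 0 0 0 0"
}}

```text
time: 4.9
tool_pos: [0.5424, 0.1681, 0.0266]
ee_rot: [3.142, 0.0, 1.042]
wrist_force: [0.7, -0.3, 0.2]
width: 0.0112
```

{"api": "step_arm", "payload": {
  "increments": "0 0 -1.5 0 0 0; 0 0 -3.5 0 0 0; 0 0 -4 0 0 0; 0 0 -4 0 0 0; 0 0 -2.5 0 0 0"
}}

```text
time: 5.4
tool_pos: [0.5433, 0.1685, 0.1866]
ee_rot: [3.138, -0.004, 1.042]
wrist_force: [0.1, 1.1, -1.4]
width: 0.0114
```

```bash
python3 -c "
from rel import *
rel(.490,-.1847,.182,1.775)"
```

```text
t 5.4 pos [0.5433 0.1685 0.1866] rot [ 3.1376 -0.0038  1.042 ] F [ 0.09  1.14 -1.37] T [ 0.003 -0.043 -0.013] w 0.0114
to go tool cm [-33.19  13.22   0.39] turn tool z -0.733
```

{"api": "step_arm", "payload": {
  "increments": "-2 0.8 0 0 0 0; -4 1.6 0 0 0 0; -4 1.6 0 0 0 0; -4 1.6 0 0 0 0; -4 1.6 0 0 0 0"
}}

```text
time: 5.9
tool_pos: [0.513, -0.0249, 0.1827]
ee_rot: [3.141, -0.0, 1.042]
wrist_force: [1.0, -0.0, -2.2]
width: 0.0114
```

{"api": "step_arm", "payload": {
  "increments": "-4 1.6 0 0 0 0; -4 1.6 0 0 0 0; -4 1.6 0 0 0 0; -2 0.8 0 0 0 0; -1.2 0.45 0 0 0 -0.083"
}}

```text
time: 6.4
tool_pos: [0.4884, -0.1874, 0.1825]
ee_rot: [3.141, 0.0, 1.124]
wrist_force: [0.6, -0.1, -0.6]
width: 0.0112
```

{"api": "step_arm", "payload": {
  "increments": "0 0 0 0 0 -0.13; 0 0 0 0 0 -0.13; 0 0 0 0 0 -0.13; 0 0 0 0 0 -0.13; 0 0 0 0 0 -0.13"
}}

```text
time: 6.9
tool_pos: [0.489, -0.1852, 0.1826]
ee_rot: [3.141, 0.0, 1.78]
wrist_force: [0.3, -0.0, -1.7]
width: 0.0108
```

{"api": "step_arm", "payload": {
  "increments": "0 0 0 0 0 0; 0 0 0 0 0 0"
}}

```text
time: 7.1
tool_pos: [0.4892, -0.1852, 0.1823]
ee_rot: [3.141, 0.0, 1.772]
wrist_force: [-0.3, 0.4, -2.4]
width: 0.0113
```

```bash
python3 - <<'E'
from rel import *
rel(.490,-.1847,.182,1.775)
for n in("top","scene"): cv2.imwrite(f"pics/{n}2.png",snapshot(n)[:,:,::-1])
from crop import *
o=np.hstack([tile('pics/top2.png',260,225,100,75,4),tile('pics/scene2.png',160,140,100,100,4)[:400]][0:1]+[cv2.resize(tile('pics/scene2.png',160,140,100,100,4),(300,300))])
cv2.imwrite('pics/c4.png',np.clip(o*1.5,0,255).astype('uint8'))
E
```

```text
t 7.1 pos [ 0.4892 -0.1852  0.1823] rot [3.1412e+00 2.0000e-04 1.7722e+00] F [-0.26  0.42 -2.42] T [-0.088 -0.122 -0.017] w 0.0113
to go tool cm [0.04 0.09 0.03] turn tool z -0.0028
```

View pics/c4.png

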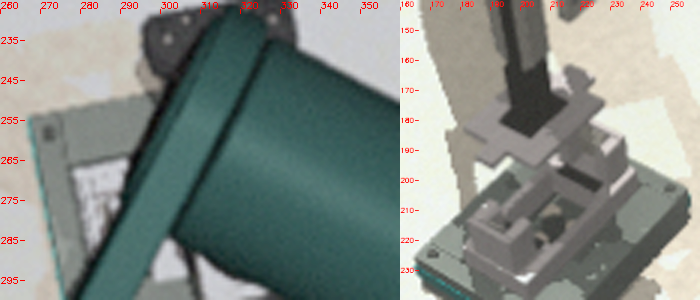

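Scene view: plate held level above the pump, narrow ear at px (183,159→) on the narrow-slot side. I zoom in for corner measurements.

```bash
python3 - <<'E'
from crop import *
o=tile('pics/scene2.png',160,150,98,74,8)
cv2.imwrite('pics/c5.png',np.clip(o*1.6,0,255).astype('uint8'))
E
```

```text
(no output)
```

View pics/c5.png

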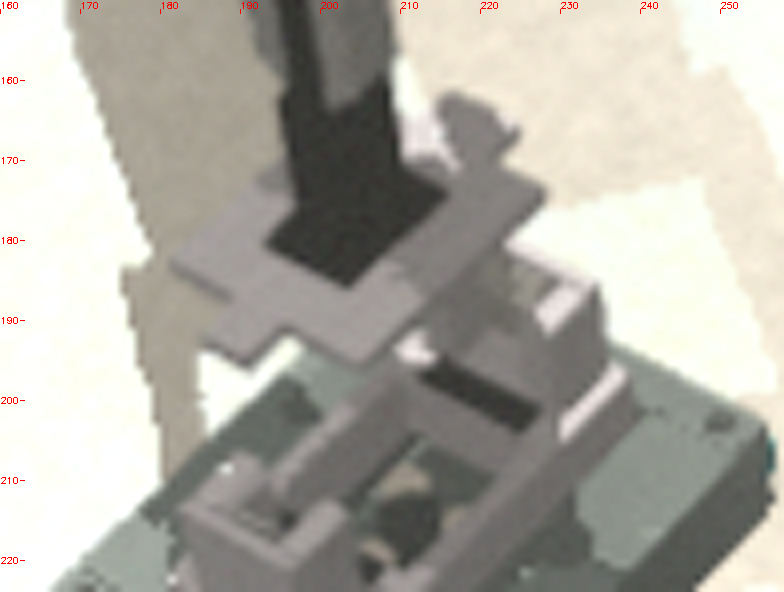

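```bash
python3 - <<'E'
from rel import *
g=lambda X,Y:(160+(X+.5)/8-.5,150+(Y+.5)/8-.5)
z=.1617
Pl=[(170,262,-35,-40),(358,355,35,-40),(547,188,35,40),(233,297,-8,-40),(203,343,-8,-56),(248,362,8,-56),(283,325,8,-40)]
W=np.array([onz('scene',g(a,b),z)[:2] for a,b,_,_ in Pl]); L=np.array([(c,d) for *_,c,d in Pl])/1000
def fit(L,W):
    lm,wm=L.mean(0),W.mean(0); H=(L-lm).T@(W-wm); a=np.arctan2(H[0,1]-H[1,0],H[0,0]+H[1,1]); Q=np.array([[np.cos(a),-np.sin(a)],[np.sin(a),np.cos(a)]])
    return wm-Q@lm,a,(W-(L@Q.T+wm-Q@lm))
for r in fit(L,W): print(np.round(r,4).tolist())
s=cv2.imread('pics/scene0.png').astype(float).max(2); S=[]
for p in [(170.6,224),(250,202.5),(208.5,246.5)]:
    x,y=map(int,np.round(p)); w=s[y-4:y+5,x-4:x+5]; k=np.clip(np.median(w)-8-w,0,None)
    Y,X=np.mgrid[y-4:y+5,x-4:x+5]; c=np.array([(k*X).sum(),(k*Y).sum()])/k.sum(); S.append(onz('scene',c,.04)[:2]); print(c.round(2),S[-1].round(4))
print('top-based screws: -x-y (.4491,-.273) +x+y (.5305,-.0954) +x-y (.5631,-.2499)')
for n,p in (('nw',(0,-.052)),):
    pass
E
```

```text
[0.4895, -0.1843]
0.2171
[[0.0015, 0.0008], [-0.0036, 0.0013], [0.0012, -0.0002], [-0.0021, -0.0006], [0.0023, -0.0009], [0.0007, 0.0002], [0.0, -0.0006]]
[169.9  225.04] [ 0.4524 -0.277 ]
[251.22 203.75] [ 0.5381 -0.0945]
[207.68 247.67] [ 0.566  -0.2535]
top-based screws: -x-y (.4491,-.273) +x+y (.5305,-.0954) +x-y (.5631,-.2499)
```

```bash
python3 - <<'E'
from h import *
s=cv2.imread('pics/scene0.png').astype(float).max(2); S=[]
for p in [(170.6,224),(250,202.3),(208.4,246.6)]:
    x,y=map(int,np.round(p)); print(s[y-4:y+5,x-5:x+6].astype(int))
    w=s[y-2:y+3,x-3:x+4]; k=np.clip(np.percentile(w,60)-8-w,0,None)
    Y,X=np.mgrid[y-2:y+3,x-3:x+4]; c=np.array([(k*X).sum(),(k*Y).sum()])/k.sum(); S.append(onz('scene',c,.04)[:2]); print(c.round(2),S[-1].round(4))
S=np.array(S); T=np.array([[.4491,-.273],[.5305,-.0954],[.5631,-.2499]]); print(S-T, 'centre',(S[0]+S[1])/2)
for P in T: print(proj('scene',[*P,.04]))
E
```

```text
[[161 161 161 142 112 103 104 103 103 104 106]
 [160 161 125 116  93  90 105 105 105 104 103]
 [160 129 110 105 102 104  86 101 105 104 104]
 [134 107 103  89  75  72 103  91  90 103 103]
 [111 104 104  75  74  71  62 105 109  95  91]
 [105 103 105  65  60  63  63 104 106 103 105]
 [ 93 104 104 105 103 104 103 107 104 105 102]
 [ 58  71 100 106 105 106 104 103 103 104 104]
 [ 63  61  60  79  99 106 105 104 104 104 105]]
[170.7  224.16] [ 0.4516 -0.274 ]
[[107 113 127 140 157 160 161 160 160 159 160]
 [104 105 107 111 126 140 157 159 159 161 160]
 [106 105 105 104 109 112 126 141 158 159 161]
 [107 106 103  99  86  87 102 112 125 139 157]
 [106 106 105  84  77  77  75 103 107 116 134]
 [ 99 106 106  79  69  68  83 104 104 106  90]
 [105 106  99  95 100  99 101 104 103  83  67]
 [105 105 102 105  97 102 108  92  81  67  62]
 [105 105 105 105 102  97  97  78  68  62  63]]
[249.53 202.39] [ 0.5319 -0.0945]
[[103 102 102 102  95  94 103 105 104 104 106]
 [102 102 101 102 105  93  82  96 106 106 105]
 [102 102 101 102  95  84  91  95  92  99 105]
 [103 101 102  92  74  69  68  87 104  90  93]
 [104 102 103  93  76  72  68  88 102 102  94]
 [ 97 103 102  96  74  67  91 102 102 101  84]
 [ 62  84  99 102 102 103 103 100 100  89  64]
 [ 57  58  65  89 103 102 102 103  93  67  54]
 [ 68  61  57  57  74  93 103  95  71  50  51]]
[208.09 246.76] [ 0.5647 -0.2513]
[[ 0.00247709 -0.00103126]
 [ 0.00144227  0.00090652]
 [ 0.00158806 -0.00137353]] centre [ 0.49175968 -0.18426237]
[170.44654278 223.33446145]
[248.86732739 202.26503865]
[208.1177913 246.0072589]
```

Both views agree on the pump within 2 mm (about 0.491, −0.1845), and the held plate measures (0.4895, −0.184). I correct by about 1.5 mm and go down to just above the highest possible cheek top.

{"api": "step_arm", "payload": {
  "increments": "0 0.15 1 0 0 -0.003; 0 0 2 0 0 0; 0 0 1.3 0 0 0; 0 0 0.2 0 0 0; 0 0 0 0 0 0"
}}

```text
time: 7.7
tool_pos: [0.4902, -0.1848, 0.1359]
ee_rot: [-3.14, -0.001, 1.778]
wrist_force: [-0.1, -0.2, -1.0]
width: 0.0114
```

```bash
python3 - <<'E'
from rel import *
rel(.4907,-.185,.137,1.775)
for n in("scene",): cv2.imwrite(f"pics/{n}3.png",snapshot(n)[:,:,::-1])
from crop import *
o=tile('pics/scene3.png',165,160,90,72,8)
cv2.imwrite('pics/c6.png',np.clip(o*1.6,0,255).astype('uint8'))
E
```

```text
t 7.7 pos [ 0.4902 -0.1848  0.1359] rot [-3.1402e+00 -1.0000e-03  1.7776e+00] F [-0.08 -0.17 -1.  ] T [-0.02  -0.095  0.024] w 0.0114
to go tool cm [-0.03  0.04 -0.11] turn tool z 0.0026
```

View pics/c6.png

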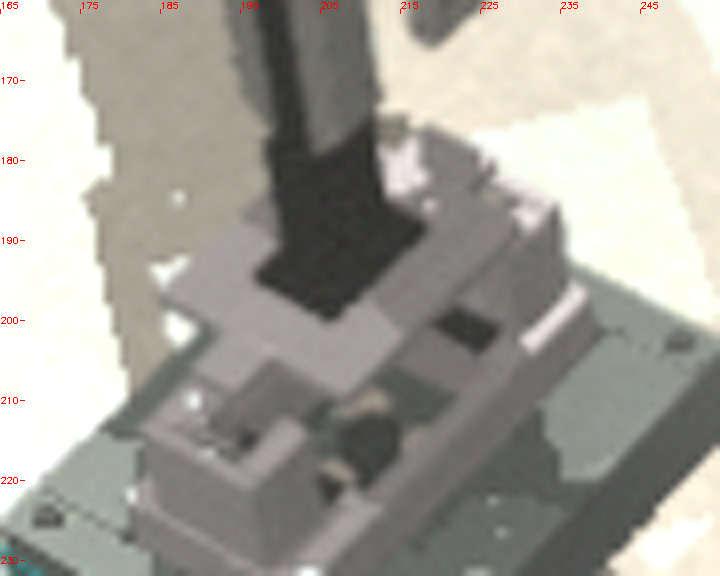

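Ears are lined up above both slots (narrow ear px ~192,207 over slot ~194,212). Going down in small steps, watching the force.

{"api": "step_arm", "payload": {
  "increments": "-0.02 0.03 0.2 0 0 0.002; 0 0 0.2 0 0 0; 0 0 0.2 0 0 0"
}}

```text
time: 8.05
tool_pos: [0.4913, -0.1854, 0.1311]
ee_rot: [3.141, 0.001, 1.776]
wrist_force: [0.1, 0.3, -0.9]
width: 0.011
```

{"api": "step_arm", "payload": {
  "increments": "0 0 0.2 0 0 0; 0 0 0.2 0 0 0; 0 0 0.2 0 0 0"
}}

```text
time: 8.35
tool_pos: [0.491, -0.1852, 0.1245]
ee_rot: [-3.142, 0.0, 1.776]
wrist_force: [0.3, 0.5, -1.7]
width: 0.0111
```

{"api": "step_arm", "payload": {
  "increments": "0 0 0.2 0 0 0; 0 0 0.2 0 0 0; 0 0 0 0 0 0"
}}

```text
time: 8.65
tool_pos: [0.4908, -0.1851, 0.1202]
ee_rot: [-3.141, -0.0, 1.776]
wrist_force: [0.2, 1.2, -2.0]
width: 0.0113
```

{"api": "step_arm", "payload": {
  "increments": "0 0 0.2 0 0 0; 0 0 0.2 0 0 0; 0 0 0 0 0 0"
}}

```text
time: 8.95
tool_pos: [0.491, -0.1854, 0.1166]
ee_rot: [-3.142, 0.001, 1.776]
wrist_force: [0.5, -1.1, -1.6]
width: 0.0114
```

{"api": "step_arm", "payload": {
  "increments": "0 0 0.2 0 0 0; 0 0 0.2 0 0 0; 0 0 0 0 0 0"
}}

```text
time: 9.25
tool_pos: [0.4915, -0.1857, 0.1134]
ee_rot: [3.14, 0.002, 1.776]
wrist_force: [-0.6, -1.7, 2.3]
width: 0.0112
```

{"api": "step_arm", "payload": {
  "increments": "0 0 0.2 0 0 0; 0 0 0 0 0 0"
}}

```text
time: 9.45
tool_pos: [0.4916, -0.1853, 0.1116]
ee_rot: [3.14, 0.001, 1.776]
wrist_force: [0.1, -1.3, 5.2]
width: 0.0114
```

{"api": "step_arm", "payload": {
  "increments": "0 0 0.1 0 0 0; 0 0 0 0 0 0"
}}

```text
time: 9.65
tool_pos: [0.4916, -0.1853, 0.1106]
ee_rot: [3.14, 0.001, 1.776]
wrist_force: [0.5, -1.3, 4.1]
width: 0.0111
```

```bash
python3 - <<'E'
from rel import *
rel(.4907,-.185,.11,1.775)
for n in("scene",): cv2.imwrite(f"pics/{n}4.png",snapshot(n)[:,:,::-1])
from crop import *
o=tile('pics/scene4.png',165,165,90,72,8)
cv2.imwrite('pics/c7.png',np.clip(o*1.6,0,255).astype('uint8'))
E
```

```text
t 9.65 pos [ 0.4916 -0.1853  0.1106] rot [3.1401e+00 1.1000e-03 1.7759e+00] F [ 0.49 -1.3   4.06] T [-0.166 -0.117 -0.04 ] w 0.0111
to go tool cm [ 0.05 -0.08  0.06] turn tool z 0.0009
```

View pics/c7.png

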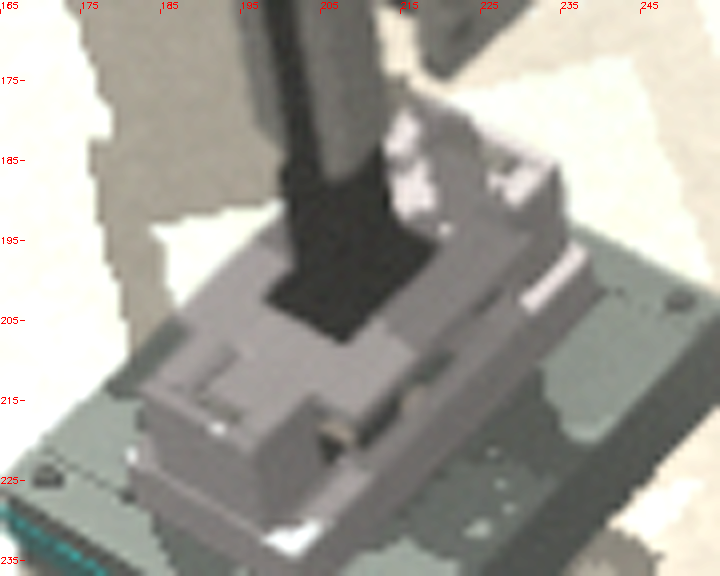

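The narrow ear is at cheek-top level inside its slot (px ~193,213), and the plate moved 1 mm with only ~4 N. It is sliding, so I continue gently.

{"api": "step_arm", "payload": {
  "increments": "0 0 0.1 0 0 0; 0 0 0.1 0 0 0; 0 0 0 0 0 0"
}}

```text
time: 10.0
tool_pos: [0.4909, -0.1848, 0.1072]
ee_rot: [-3.141, -0.001, 1.776]
wrist_force: [1.5, -1.2, 0.8]
width: 0.0115
```

{"api": "step_arm", "payload": {
  "increments": "0 0 0.1 0 0 0; 0 0 0.1 0 0 0; 0 0 0 0 0 0"
}}

```text
time: 10.3
tool_pos: [0.4907, -0.185, 0.105]
ee_rot: [-3.141, -0.001, 1.776]
wrist_force: [0.8, 0.5, 0.2]
width: 0.011
```

{"api": "step_arm", "payload": {
  "increments": "0 0 0.1 0 0 0; 0 0 0.1 0 0 0; 0 0 0 0 0 0"
}}

```text
time: 10.6
tool_pos: [0.4908, -0.1852, 0.1034]
ee_rot: [-3.141, -0.0, 1.776]
wrist_force: [0.5, -1.0, 0.4]
width: 0.0112
```

{"api": "step_arm", "payload": {
  "increments": "0 0 0.1 0 0 0; 0 0 0.1 0 0 0; 0 0 0 0 0 0"
}}

```text
time: 10.9
tool_pos: [0.4909, -0.1852, 0.1015]
ee_rot: [-3.141, -0.0, 1.776]
wrist_force: [-0.8, -1.4, 1.1]
width: 0.0112
```

{"api": "step_arm", "payload": {
  "increments": "0 0 0.1 0 0 0; 0 0 0.1 0 0 0; 0 0 0 0 0 0"
}}

```text
time: 11.2
tool_pos: [0.4909, -0.1852, 0.0995]
ee_rot: [-3.141, -0.0, 1.776]
wrist_force: [0.6, -0.1, 0.1]
width: 0.011
```

{"api": "step_arm", "payload": {
  "increments": "0 0 0.1 0 0 0; 0 0 0.1 0 0 0; 0 0 0.1 0 0 0"
}}

```text
time: 11.5
tool_pos: [0.491, -0.1852, 0.0966]
ee_rot: [3.142, 0.0, 1.776]
wrist_force: [0.7, -1.3, 1.1]
width: 0.011
```

{"api": "step_arm", "payload": {
  "increments": "0 0 0.1 0 0 0; 0 0 0.1 0 0 0; 0 0 0.1 0 0 0"
}}

```text
time: 11.8
tool_pos: [0.491, -0.1852, 0.0936]
ee_rot: [-3.142, 0.0, 1.776]
wrist_force: [-0.2, -0.5, 1.5]
width: 0.0111
```

{"api": "step_arm", "payload": {
  "increments": "0 0 0.1 0 0 0; 0 0 0.1 0 0 0; 0 0 0 0 0 0"
}}

```text
time: 12.1
tool_pos: [0.4909, -0.1852, 0.0914]
ee_rot: [-3.141, -0.0, 1.776]
wrist_force: [-0.4, -0.9, 0.8]
width: 0.0117
```

{"api": "step_arm", "payload": {
  "increments": "0 0 0.1 0 0 0; 0 0 0.1 0 0 0; 0 0 0.1 0 0 0"
}}

```text
time: 12.4
tool_pos: [0.491, -0.1852, 0.0887]
ee_rot: [3.141, 0.0, 1.776]
wrist_force: [-0.8, -0.9, 2.6]
width: 0.0116
```

{"api": "step_arm", "payload": {
  "increments": "0 0 0.1 0 0 0; 0 0 0.1 0 0 0; 0 0 0 0 0 0"
}}

```text
time: 12.7
tool_pos: [0.4903, -0.1847, 0.0855]
ee_rot: [-3.14, -0.001, 1.776]
wrist_force: [-0.4, 1.0, -1.0]
width: 0.0114
```

{"api": "step_arm", "payload": {
  "increments": "0 0 0.1 0 0 0; 0 0 0 0 0 0"
}}

```text
time: 12.9
tool_pos: [0.4908, -0.185, 0.0854]
ee_rot: [-3.141, -0.0, 1.776]
wrist_force: [-0.3, 0.7, -1.9]
width: 0.011
```

{"api": "step_arm", "payload": {
  "increments": "0 0 0.1 0 0 0; 0 0 0 0 0 0"
}}

```text
time: 13.1
tool_pos: [0.4912, -0.1851, 0.0852]
ee_rot: [3.141, 0.0, 1.776]
wrist_force: [-0.9, 0.5, 1.6]
width: 0.0108
```

{"api": "step_arm", "payload": {
  "increments": "0 0 0.05 0 0 0; 0 0 0 0 0 0; 0 0 0 0 0 0"
}}

```text
time: 13.4
tool_pos: [0.4913, -0.1853, 0.085]
ee_rot: [3.141, 0.001, 1.776]
wrist_force: [-1.8, 2.0, 4.9]
width: 0.0114
```

{"api": "step_arm", "payload": {
  "increments": "0 0 0.05 0 0 0; 0 0 0 0 0 0; 0 0 0 0 0 0"
}}

```text
time: 13.7
tool_pos: [0.4914, -0.1853, 0.0849]
ee_rot: [3.14, 0.001, 1.776]
wrist_force: [-1.2, 1.7, 6.2]
width: 0.0112
```

{"api": "step_arm", "payload": {
  "increments": "0 0 0.05 0 0 0; 0 0 0 0 0 0; 0 0 0 0 0 0"
}}

```text
time: 14.0
tool_pos: [0.4914, -0.1853, 0.0848]
ee_rot: [3.14, 0.001, 1.776]
wrist_force: [-2.3, 2.4, 8.1]
width: 0.0115
```

{"api": "step_arm", "payload": {
  "increments": "0 0 0.1 0 0 0; 0 0 0.1 0 0 0; 0 0 0 0 0 0; 0 0 0 0 0 0"
}}

```text
time: 14.4
tool_pos: [0.4917, -0.1855, 0.0845]
ee_rot: [3.139, 0.002, 1.776]
wrist_force: [-4.0, 2.4, 13.4]
width: 0.0114
```

```bash
python3 - <<'E'
from rel import *
rel(.4907,-.185,.085,1.775)
for n in("scene",): cv2.imwrite(f"pics/{n}5.png",snapshot(n)[:,:,::-1])
from crop import *
o=tile('pics/scene5.png',165,165,90,72,8)
cv2.imwrite('pics/c8.png',np.clip(o*1.6,0,255).astype('uint8'))
E
```

```text
t 14.4 pos [ 0.4917 -0.1855  0.0845] rot [3.1392e+00 2.0000e-03 1.7759e+00] F [-3.98  2.41 13.39] T [ 0.464  0.793 -0.03 ] w 0.0114
to go tool cm [ 0.07 -0.08 -0.05] turn tool z 0.0009
```

View pics/c8.png

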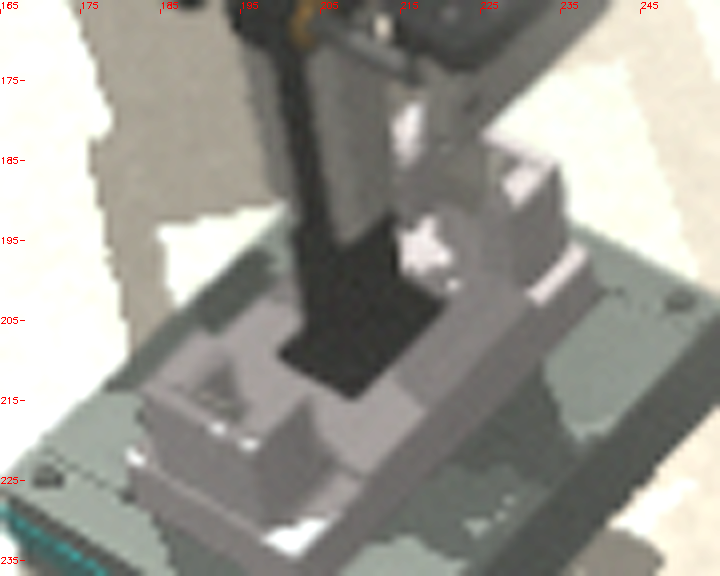

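The plate lies on the bed, deep between the cheeks, with both ears down their slots. One slightly firmer press, then a relax and release.

{"api": "step_arm", "payload": {
  "increments": "0 0 0.1 0 0 0; 0 -0.03 0.07 0 0 0; 0 0 0 0 0 0; 0 0 0 0 0 0"
}}

```text
time: 14.85
tool_pos: [0.4918, -0.1856, 0.0843]
ee_rot: [3.138, 0.003, 1.776]
wrist_force: [-6.2, 3.5, 18.3]
width: 0.0114
```

{"api": "step_arm", "payload": {
  "increments": "0 0 -0.2 0 0 0; 0 0 -0.2 0 0 0; 0 0 -0.12 0 0 0; 0 0 0 0 0 0"
}}

```text
time: 15.25
tool_pos: [0.4912, -0.1853, 0.085]
ee_rot: [3.14, 0.0, 1.776]
wrist_force: [0.3, 1.9, 5.1]
width: 0.0112
```

{"api": "step_arm", "payload": {
  "increments": "0 0 0 0 0 0; 0 0 0 0 0 0; 0 0 0 0 0 0; 0 0 0 0 0 0; 0 0 0 0 0 0",
  "claw": -0.2
}}

```text
time: 15.75
tool_pos: [0.4905, -0.1853, 0.0843]
ee_rot: [-3.141, -0.0, 1.776]
wrist_force: [-0.1, -0.0, 0.5]
width: 0.0479
```

{"api": "step_arm", "payload": {
  "increments": "0 0 -1 0 0 0; 0 0 -2 0 0 0; 0 0 -4 0 0 0; 0 0 -5 0 0 0; 0 0 -3 0 0 0"
}}

```text
time: 16.25
tool_pos: [0.4916, -0.1857, 0.2398]
ee_rot: [3.137, 0.004, 1.776]
wrist_force: [1.1, -0.6, 1.1]
width: 0.0563
```

{"api": "step_arm", "payload": {
  "increments": "5 0 0 0 0 0; 5 0 0 0 0 0; 5 0 0 0 0 0; 5 0 0 0 0 0; 0 0 0 0 0 0"
}}

```text
time: 16.75
tool_pos: [0.449, 0.0156, 0.2364]
ee_rot: [3.139, -0.001, 1.784]
wrist_force: [0.0, -0.4, -0.2]
width: 0.0564
```

```bash
python3 - <<'E'
from rel import *
rel(.4907,-.185,.085,1.775)
for n in("top","scene"): cv2.imwrite(f"pics/{n}6.png",snapshot(n)[:,:,::-1])
from crop import *
o=np.hstack([tile('pics/top6.png',265,240,80,80,5),tile('pics/scene6.png',168,165,80,80,5)])
cv2.imwrite('pics/c9.png',np.clip(o*1.5,0,255).astype('uint8'))
E
```

```text
t 16.75 pos [0.449  0.0156 0.2364] rot [ 3.1387e+00 -1.3000e-03  1.7842e+00] F [ 0.05 -0.42 -0.24] T [-0.053 -0.097 -0.05 ] w 0.0564
to go tool cm [-20.51  -0.22  15.12] turn tool z 0.0092
```

View pics/c9.png

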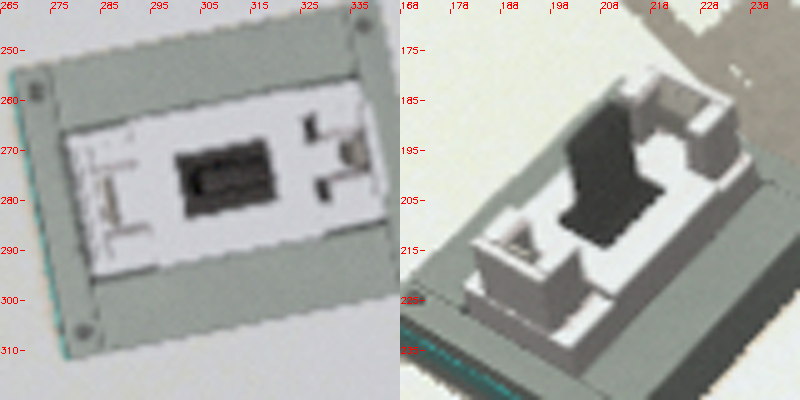

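Released: plate lies flat on the bed with the fin upright, wide ear in the wide slot and narrow ear in the narrow one. One numeric check: cheek-top height against plate height, to confirm it is home (36 mm apart) and not jammed.

```bash
python3 - <<'E'
from h import *
c=np.array([.4908,-.1847,0]); a=.205; Rp=R.from_euler('z',a).as_matrix()
def pl(px,y):
    e,d=ray('scene',px); e=Rp.T@(e-c); d=Rp.T@d; return (e+d*(y-e[1])/d[1])*1000
for px,y in (((195.4,220.8),-.068),((203,214.3),-.042),((182.3,212.7),-.068)): print(px,pl(px,y).round(1))
# same corners from pics 6 tile (168,165,x5)
g=lambda X,Y:(168+X/5-.4,165+Y/5-.4)
for (X,Y),y in (((547-400,277),-.068),((582-400,243),-.042),((472-400,238),-.068)): print(g(X,Y),pl(g(X,Y),y).round(1))
# fin top ends / foot corner heights (foot corners x=+15,y=-22 / +22, z expected seat+10)
for (X,Y),y in (((610-400,247),-.022),((663-400,190),.022),((560-400,222),-.022)): print('foot',pl(g(X,Y),y).round(1))
m=cv2.imread('pics/top6.png')
P=Rp@np.array([0,0,.058+.064])+c; print('fin top pred',proj('top',P),proj('scene',P),'if 7mm higher/lower',proj('scene',P+[0,0,.007]),proj('scene',P-[0,0,.007]))
E
```

```text
(195.4, 220.8) [ 20.6 -68.   95. ]
(203, 214.3) [ 20.2 -42.   91.1]
(182.3, 212.7) [-17.7 -68.   97.3]
(197.0, 220.0) [ 26.5 -68.  101.9]
(204.0, 213.2) [ 24.2 -42.   97.7]
(182.0, 212.2) [-18.4 -68.   98.6]
foot [ 20.2 -22.   72. ]
foot [16.  22.  67.3]
foot [-10.4 -22.   69.6]
fin top pred [312.51286309 274.4716445 ] [206.40509316 189.96883994] if 7mm higher/lower [206.04271606 187.87400712] [206.76408873 192.04177643]
```

Cheek tops measure about 94–98 mm, so the seat is about 58–62 mm; the plate rests at about 58–60 mm by foot height and TCP. That means it is home, so I hand in.

```bash
python3 -c "
from bench import *
print(close_job())"
```

```text
the job is handed in; nothing more can be done
None
```

The plate was picked up by its fin, slid into the pump head with the wide ear in the wide slot, and released. The job was handed in at about 17 s, and no verdict was reported.

**Insertion:**
- First contact came with the plate's underside at about 87 mm, with readings of up to about 5 N on the way down.
- The force dropped at about 59 mm, which I took as the clips snapping over.
- A stiff stop followed at about 58 mm, with a stiffness close to that of the rubber pads.
- I pressed to about 18 N by the readings between steps, under the 25 N limit. Brief peaks between readings would not show.

**Last checks:**
- The final pictures show the plate flat on the bed, the fin upright and each ear in its own slot.
- Cheek-top height from the scene picture was rough. The points scattered from 91 to 102 mm, mostly 94–98, which puts the seat at about 58–62 mm. The plate rests at about 58–60 mm, so it is home and not jammed high.
- The arm is clear, with the TCP about 24 cm above the bench. I did not re-measure the bottle, jar and screwdriver at the end, but the arm never went near them.

**Not confirmed directly:** I could not measure the clip travel. That the clips snapped over is inferred from the force drop, the heights and the stiff stop. The force drop (about 3 N) was small against noise of about 1 N. The sliding force I read was also well below the 14 N the task allows for.

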